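# Foot-up onto the trimming bat

## Task

Get the small bowl ready for trimming its foot: take the unglazed terracotta bowl that lies upside down on the bench (foot up) and put it, still foot up and rim down, into the round recess of the wooden bat on the banding wheel. It is fragile: lower it until the rim rests on the recess floor, or very nearly, before letting go, and leave it sitting flat inside the raised ring. Leave the other two bowls, the terracotta one lying rim up and the white one, where they are.

Things in the scene. Friction and masses are not known exactly. Their poses are not given: they have to be found in the camera images.
- bowl_center (a point): Centre of the bowl to move: terracotta, 120 to 260 g, upside down, 62 mm tall, rim 84 mm across. On its axis, 31 mm above the rim; z axis points from rim to foot (up at the start). Foot: round, 40 mm across, 22 mm long, from 9 to 31 mm above this point; pinch it from any side with fingertips 12 mm above this point. Below it the walls flare to 72 mm across within 12 mm, then to the rim.
- recess (a point): Centre of the recess floor on top of the banding wheel, z axis up, 65 mm above the bench. The wheel is fixed and does not turn; its round brown wooden bat, 170 mm across, carries a pale wooden ring 8 mm high, 128 mm across outside and 108 mm inside. The recess is the grey flat floor inside the ring.
- bowl_rimup_center (a point): Bystander: centre, half-way up, of a terracotta bowl of the same shape and size standing rim up on its foot (the open hollow is seen from above); z axis up, towards its rim.
- bowl_white_center (a point): Bystander: centre, half-way up, of a white glazed bowl of the same shape and size lying upside down, foot up; z axis up, towards its foot.
Not all that is in view belongs to the job. What is shaped like the part that bears bowl_center but purple is not meant.

How it is judged:
By the outcome, as a careful person would: the job done as asked, in the order asked, and still so for the second after the job is handed in, with the robot touching nothing.
It also fails if it takes over 35 s, if anything falls off the work surface, if the arm or the gripper's body presses on something with over 40 N, if the wrist force passes 120 N, or if a joint passes its speed limit or range.

## Robot

A 6-joint arm with a two-finger parallel gripper is mounted at the origin on the work surface. World frame = base frame: x ahead of the robot, y to its left, z up, the work surface at z = 0. Lengths are in m, angles in rad, forces in N, time in s.
With the tool pointing down it reaches from about 0.325 to 0.775 m from the base axis. Payload 5.5 kg.
Tool frame: the origin (TCP) lies between the finger pads; the fingertips stand 8 mm ahead of it and the grasp point (between the pads) lies 11 mm behind it; x points along the fingers, y is the direction in which the jaws open and shut, and the axes are right-handed (so a half turn about x gives the same grasp; the last joint's range is limited). The gripper opens to 88 mm and grips with 3 to 60 N. Pads are 20 mm wide; open, the fingers measure 115 mm over their backs; the gripper's body (75 mm by 178 mm) begins 61 mm behind the grasp point.
Start: joints at [-1.328, 0.091, 1.231, -0, 1.82, -0.057], TCP at [0.177, -0.573, 0.231] pointing down, gripper open.
Joint ranges: [-2.87, 2.87], [-0.86, 2.18], [0.17, 2.46], [-1.51, 4.65], [0.06, 2.69], [-2.65, 2.65]. Speed limits (rad/s): [2.57, 2.57, 3.01, 3.14, 3.14, 3.14].

## Interface

Orientations are given as a unit quaternion [x, y, z, w].
In Python, from plant import bot, optics gives the robot as it stands.
- The arm moves only by the tool apply_moves, never from a script. Its arguments are lists of equal length, an entry for each row: "travel": the shift along the tool's x, y, z in m, a list of three; "twist": the turn, a rotation vector about the tool's x, y, z in rad, a list of three. A call has 1 to 20 rows; each row shifts and turns the commanded pose from where the row before left it, along the tool's axes as they then stand; what a row does not reach is not made up. A row lasts 1/10 s, in which the tool goes at most 50 mm and 8.59 degrees, less where a joint would pass 70% of its speed; a pose out of reach is approached as far as the arm can. A call is refused whole if a number of a shift passes 0.05 or a number of a turn 0.15, either way. A call with a gripper value outside its range is refused whole. "hand" is the closure, from 0 (fully open) to 1 (shut), set as the call begins (left out, the last holds). The fingers move at their own pace and stop on an object; the grip force is fixed at half the most. Time passes only in rows, so rows that do not move let the fingers close. It gives the time, the measured TCP pose, the force and the opening at its end, in the units of the state.
- bot.read_state(): the state, without advancing time (a new reading comes with each control period).
- optics.get_image(name): name is "scene" or "side" or "wrist"; returns a dict with "pixels" (480x640x3 uint8, red, green, blue), "depth" (480x640 float32, m along the optical axis (not along the pixel's ray), 0 where there is no reading), "K" (3x3 intrinsics, pixels), "k1" (the pictures are not rectified: a ray, as slopes to the right and down, at radius r is drawn at 1 + k1 r^2 times it, then the intrinsics apply), "R" (3x3) and "t" (3): a world point X has camera coordinates R X + t; the wrist camera has in their place "mount" (4x4, takes a point from camera to tool coordinates, whose origin is the TCP and whose axes are the tool frame's). Camera axes: x right, y down, z forward; pixel columns grow to the right and rows downward; lengths in m; the calibration is good to about 2 mm. A picture is of the moment at which its call begins: read the wrist's pose just before it.
- bot.finish_job(): hands the job in, once; it reports no verdict.
The state is a dict: "time": time; "joints": joint angles; "qd": joint speeds; "joint_torque": joint torques, N m; "position": TCP position; "eef_rot": TCP orientation; "ft_force": force on the tool from outside, world axes, zero at the start; "moment": the same for the moment, N m; "gripper_width": opening from 0.0 (shut) to 1.0 (fully open).
Only numpy, scipy, OpenCV 4.12 (cv2) and the standard library are available. Lean on these libraries where they do the work, as an engineer would, in place of code of your own. Each camera call takes 0.05 s, during which the arm holds its last target. There are 200 camera calls.

## Working session

There is one attempt and no reset: what is moved stays moved. The work goes in short steps, Python scripts to look and compute and a tool call to move; the robot and the scene stay as the last step left them, time stands still between calls to the robot, and variables do not carry over. Pictures are saved under pics/ and viewed, about 8 in all and at most 12, crops included, and the job is handed in when it is done.

Besides the shell and the picture viewer there is one more tool, called after ">>>" as name(argument=value, ...) on one line, values as JSON. apply_moves: Moves the arm, as the interface text tells. Its arguments: {"type":"object","properties":{"travel":{"type":"array","items":{"type":"array","items":{"type":"number"}}},"twist":{"type":"array","items":{"type":"array","items":{"type":"number"}}},"hand":{"type":"number"}},"required":["travel","twist"]}

```bash
ls; mkdir -p pics
cat > h.py <<'E'
import numpy as np, cv2
from plant import bot, optics
from scipy.spatial.transform import Rotation as Ro
def grab(n):
    s=bot.read_state(); d=optics.get_image(n)
    if 'mount' in d:
        T=np.eye(4);T[:3,:3]=Ro.from_quat(s['eef_rot']).as_matrix();T[:3,3]=s['position']
        C=T@np.array(d['mount']); d['R']=C[:3,:3].T; d['t']=-C[:3,:3].T@C[:3,3]
    d['R']=np.array(d['R']);d['t']=np.array(d['t']);d['K']=np.array(d['K']);return d
def rays(d,uv):
    uv=np.atleast_2d(np.float64(uv)); p=np.c_[(uv[:,0]-d['K'][0,2])/d['K'][0,0],(uv[:,1]-d['K'][1,2])/d['K'][1,1]]
    q=p.copy()
    for _ in range(20): q=p/(1+d['k1']*(q**2).sum(1,keepdims=True))
    return np.c_[q,np.ones(len(q))]
def onplane(d,uv,z):
    r=rays(d,uv)@d['R']; c=-d['R'].T@d['t']
    return c+r*((z-c[2])/r[:,2])[:,None]
def cloud(d,mask):
    v,u=np.nonzero(mask&(d['depth']>0)); r=rays(d,np.c_[u,v])*d['depth'][v,u][:,None]
    return (r-d['t'])@d['R'],u,v
def save(d,n): cv2.imwrite('pics/'+n,cv2.cvtColor(d['pixels'],cv2.COLOR_RGB2BGR))
E
python3 - <<'E'
from h import *
s=bot.read_state();print(s['time'],s['position'],s['eef_rot'],s['gripper_width'])
ds=[grab(n) for n in('scene','side')]
im=np.hstack([d['pixels'] for d in ds]); cv2.imwrite('pics/a.png',cv2.cvtColor(cv2.resize(im,(1280,480)),cv2.COLOR_RGB2BGR)) if 0 else None
save(ds[0],'scene0.png');save(ds[1],'side0.png')
for d in ds:print(-d['R'].T@d['t'],d['K'][0,0],d['k1'])
E
```

```text
pics
0.0 [ 0.17710163 -0.57298201  0.22951398] [-0.6991088  -0.10626137  0.69924878 -0.1049121 ] 1.0010287558325461
[ 1.24051961 -0.42797466  0.82617118] 598.8048655931876 -0.17943930526193755
[ 0.44876554 -0.70022494  0.72046815] 470.7855735506692 -0.05357174041442827
```

View pics/scene0.png

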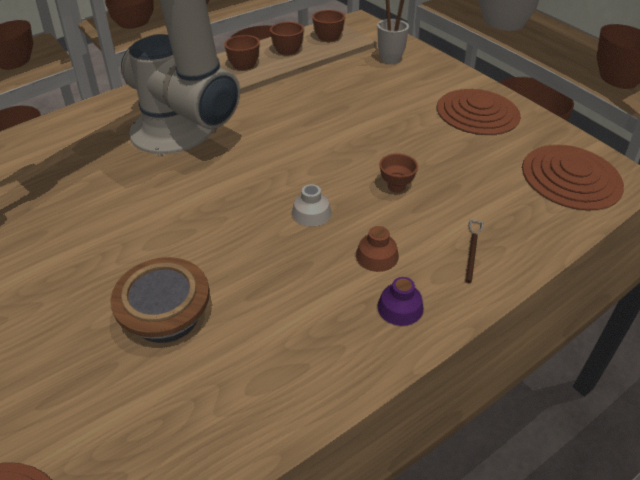

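View pics/side0.png

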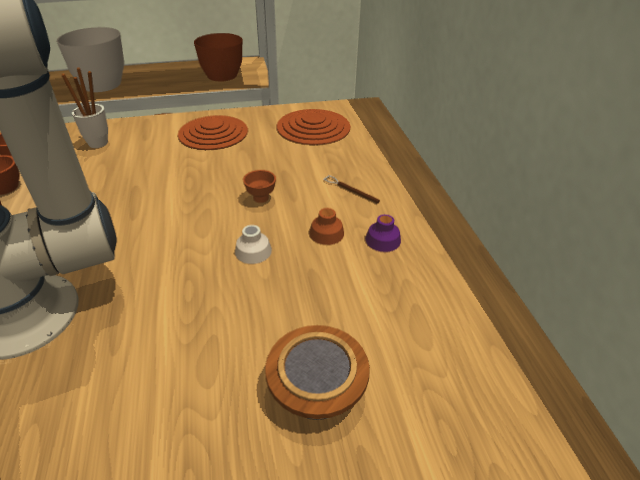

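Scene view candidates: the terracotta foot-up bowl at (378,248), side (327,226), matches the description. The others are the rim-up terracotta bowl at (398,173), the white one at (311,205), and the purple decoy at (401,300). The wheel is at (161,293), side (318,365). Next I'll confirm the bowl in a crop and measure.

Run:
```python
from h import *
ds={n:grab(n) for n in('scene','side')}
roi={'scene':{'bowl':(345,220,410,275),'white':(285,180,335,230),'up':(372,150,425,200),'purple':(370,275,430,325),'rec':(120,258,205,325)},
'side':{'bowl':(305,205,349,248),'white':(230,222,275,265),'up':(238,165,280,208),'purple':(362,210,406,254),'rec':(275,332,362,400)}}
for n,d in ds.items():
    hsv=cv2.cvtColor(d['pixels'],cv2.COLOR_RGB2HSV).astype(int)
    for k,(a,b,c,e) in roi[n].items():
        m=np.zeros((480,640),bool);m[b:e,a:c]=1
        P,u,v=cloud(d,m)
        if k=='rec':
            g=(hsv[...,1]<90)&m
            g=g.astype(np.uint8); cs,_=cv2.findContours(g,cv2.RETR_EXTERNAL,cv2.CHAIN_APPROX_NONE); c0=max(cs,key=cv2.contourArea)
            h=cv2.convexHull(c0)[:,0]; W=onplane(d,h,.065)
            (x,y),r=cv2.minEnclosingCircle(W[:,:2].astype(np.float32)); print(n,'rec',x,y,2*r,cv2.fitEllipse(h)); 
            i=P[:,2]>.06; print('   depth z',np.median(P[i,2]))
        else:
            i=(P[:,2]>.057)&(P[:,2]<.07)
            q=P[i]; (x,y),r=cv2.minEnclosingCircle(q[:,:2].astype(np.float32)) if len(q) else ((0,0),0)
            j=(P[:,2]>.008)&(P[:,2]<.075)
            print(n,k,'top',x,y,2*r,'zmax',np.percentile(P[:,2],99.5),'n',i.sum(),'bbox',P[j,:2].min(0),P[j,:2].max(0))
c=cv2.resize(ds['scene']['pixels'][140:340,280:440],None,fx=3,fy=3,interpolation=cv2.INTER_CUBIC)
cv2.imwrite('pics/crop.png',c[...,::-1])
```

```text
scene bowl top 0.64964359998703 0.12628903985023499 0.04271500185132027 zmax 0.06206918098935362 n 259 bbox [0.61398861 0.08599745] [0.69000703 0.16248327]
scene white top 0.4720284044742584 0.09755411744117737 0.043005138635635376 zmax 0.0620383191538893 n 203 bbox [0.43680437 0.05530158] [0.51325238 0.13338352]
scene up top 0.5136092305183411 0.29516226053237915 0.08577143400907516 zmax 0.06138914288925745 n 187 bbox [0.46936348 0.25303337] [0.55597298 0.3370943 ]
scene purple top 0.7742135524749756 0.07820410281419754 0.041550107300281525 zmax 0.062392005713804974 n 330 bbox [0.73746537 0.0379102 ] [0.81210334 0.11464476]
scene rec 0.5432885885238647 -0.2704089879989624 0.106719970703125 ((158.43580627441406, 291.4744567871094), (44.00267791748047, 63.08391189575195), 73.02876281738281)
   depth z 0.06386701154065261
side bowl top 0.6481826305389404 0.1280161589384079 0.04135012626647949 zmax 0.06384833256113441 n 166 bbox [0.60825526 0.08663012] [0.68746928 0.15526584]
side white top 0.4719654619693756 0.09792914986610413 0.04353431239724159 zmax 0.06367653731443375 n 191 bbox [0.43194919 0.05560479] [0.51122248 0.12019293]
side up top 0.5098422169685364 0.2969055473804474 0.08710523694753647 zmax 0.06366547190268167 n 193 bbox [0.47093379 0.25465324] [0.55195181 0.3398886 ]
side purple top 0.7698106169700623 0.07863940298557281 0.04263487830758095 zmax 0.06373499088028371 n 169 bbox [0.73235794 0.03763106] [0.80965211 0.10997726]
side rec 0.5438786149024963 -0.2675148844718933 0.10559462010860443 ((316.9238586425781, 366.0088195800781), (53.62584686279297, 64.64374542236328), 91.79399108886719)
   depth z 0.06634378926007992
```

View pics/crop.png

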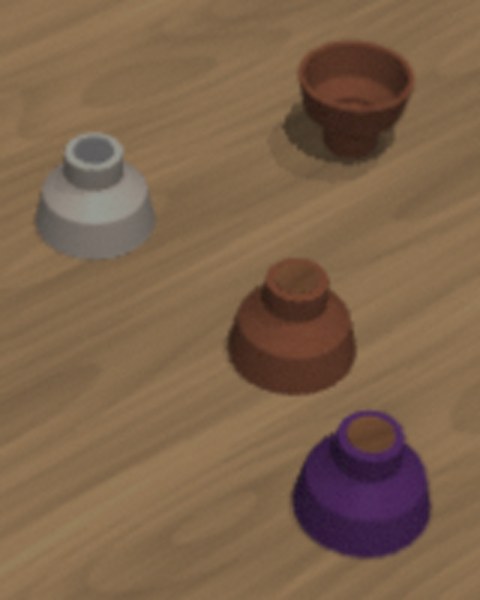

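The crop confirms it: the middle terracotta bowl, foot up, is the target. It sits at about (0.649, 0.127), and the recess is at about (0.5435, -0.269). In world axes tool y is (0.295, -0.955) and tool z is (-0.955, -0.295). The jaw line passes clear of the neighbouring bowls, so I'll move above the bowl.

>>> apply_moves(travel=[[0,-0.0265,-0.0329],[0,-0.0265,-0.0329],[0,-0.0265,-0.0329],[0,-0.0265,-0.0329],[0,-0.0265,-0.0329],[0,-0.0265,-0.0329],[0,-0.0265,-0.0329],[0,-0.0265,-0.0329],[0,-0.0265,-0.0329],[0,-0.0265,-0.0329],[0,-0.0265,-0.0329],[0,-0.0265,-0.0329],[0,-0.0265,-0.0329],[0,-0.0265,-0.0329],[0,-0.0265,-0.0329],[0,-0.0265,-0.0329],[0,-0.0265,-0.0329],[0,-0.0265,-0.0329],[0,-0.0265,-0.0329],[0,-0.0265,-0.0329]], twist=[[0,0,0],[0,0,0],[0,0,0],[0,0,0],[0,0,0],[0,0,0],[0,0,0],[0,0,0],[0,0,0],[0,0,0],[0,0,0],[0,0,0],[0,0,0],[0,0,0],[0,0,0],[0,0,0],[0,0,0],[0,0,0],[0,0,0],[0,0,0]], hand=0)

```text
time: 2.2
position: [0.65, 0.129, 0.2303]
eef_rot: [-0.699, -0.106, 0.699, -0.106]
ft_force: [0.8, -0.5, -0.2]
gripper_width: 1.005
```

```bash
cat > m.py <<'E'
from h import *
def rel(p):
    s=bot.read_state(); R=Ro.from_quat(s['eef_rot']).as_matrix()
    return R.T@(np.array(p)-s['position'])
E
python3 - <<'E'
from m import *
d=grab('wrist'); s=bot.read_state(); print(s['time'],s['position'],s['eef_rot'],s['ft_force'],s['joints'])
save(d,'w1.png')
P,u,v=cloud(d,np.ones((480,640),bool))
i=(P[:,2]>.055)&(P[:,2]<.068)&(np.hypot(P[:,0]-.649,P[:,1]-.127)<.05)
q=P[i];print(i.sum(),np.median(q,0),cv2.minEnclosingCircle(q[:,:2].astype(np.float32)), u[i].min(),u[i].max(),v[i].min(),v[i].max())
i=(P[:,2]>.004)&(P[:,2]<.03)&(np.hypot(P[:,0]-.649,P[:,1]-.127)<.065)
print(cv2.minEnclosingCircle(P[i,:2].astype(np.float32)))
E
```

```text
2.25 [0.65165445 0.13438574 0.22721504] [-0.69813999 -0.10830156  0.69972607 -0.10608845] [-3.54832142  1.25227286 -1.75101998] [0.15064348 0.27399111 1.03198927 0.00324126 1.83785881 1.41792434]
1522 [0.64796111 0.12860053 0.06270293] ((0.6469790935516357, 0.12813431024551392), 0.02003614790737629) 297 340 207 250
((0.647514820098877, 0.1281905621290207), 0.04117920249700546)
```

View pics/w1.png

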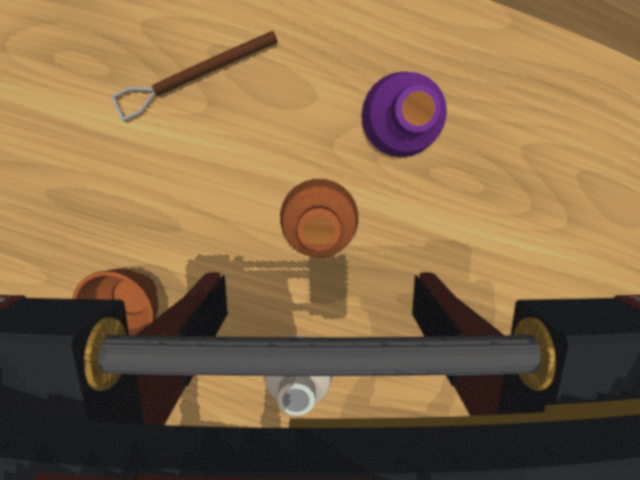

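The wrist view shows the bowl's foot at (319,229), mid-way between the fingers at columns 225 and 415. The purple bowl (418,108), the white one and the rim-up one are all clear. I'll check that the arm has settled.

>>> apply_moves(travel=[[0.03,0,0],[0.03,0,0],[0,0,0],[0,0,0]], twist=[[0,0,0],[0,0,0],[0,0,0],[0,0,0]])

```text
time: 2.65
position: [0.6489, 0.1272, 0.1704]
eef_rot: [-0.699, -0.106, 0.7, -0.106]
ft_force: [0.2, 0.1, 0.8]
gripper_width: 1.0
```

Run:
```python
from m import *
for k in range(2):
    d=grab('wrist'); s=bot.read_state(); print(s['time'],s['position'],s['eef_rot'],s['ft_force'])
    P,u,v=cloud(d,np.ones((480,640),bool))
    i=(P[:,2]>.055)&(P[:,2]<.068)&(np.hypot(P[:,0]-.649,P[:,1]-.127)<.05)
    q=P[i];c,r=cv2.minEnclosingCircle(q[:,:2].astype(np.float32));print(i.sum(),np.median(q,0),c,r,rel([*c,.051]))
```

```text
2.7 [0.64955777 0.12720309 0.17216174] [ 0.69966217  0.10549518 -0.69872402  0.10549105] [-0.59413714  0.87681811  0.04273297]
2235 [0.64802266 0.12843877 0.06271839] (0.6467596292495728, 0.1282140016555786) 0.020137477666139603 [ 0.12115817 -0.00181476  0.00253437]
2.75 [0.64996122 0.12727133 0.17315388] [ 0.70032425  0.10548998 -0.69806173  0.10548756] [-0.71764232  0.99048443  0.13624936]
2202 [0.64810762 0.12851182 0.06271279] (0.64687579870224, 0.12815701961517334) 0.020136578008532524 [ 0.12214392 -0.00181445  0.00307331]
```

>>> apply_moves(travel=[[0,-0.0015,0.002],[0,0,0],[0,0,0]], twist=[[0,0,0],[0,0,0],[0,0,0]])

```text
time: 3.05
position: [0.6472, 0.1282, 0.1718]
eef_rot: [0.7, 0.106, -0.699, 0.106]
ft_force: [-0.9, 0.3, 0.9]
gripper_width: 1.002
```

Run:
```python
from m import *
s=bot.read_state();print(s['time'],s['position'],s['qd'],rel([.6475,.128,.051]),Ro.from_quat(s['eef_rot']).as_matrix().round(4))
```

```text
3.05 [0.6471888  0.12824766 0.1717948 ] [ 0.00143474  0.00597716  0.00728265 -0.00241572 -0.00010159  0.00091374] [ 1.20795094e-01  2.95297229e-04 -2.43156468e-05] [[ 1.700e-03  2.952e-01 -9.554e-01]
 [ 2.000e-04 -9.554e-01 -2.952e-01]
 [-1.000e+00  3.000e-04 -1.700e-03]]
```

>>> apply_moves(travel=[[0.02,0,0],[0.02,0,0],[0.02,0,0],[0.02,0,0],[0.02,0,0],[0.01,0,0],[0.008,0,0],[0,0,0],[0,0,0]], twist=[[0,0,0],[0,0,0],[0,0,0],[0,0,0],[0,0,0],[0,0,0],[0,0,0],[0,0,0],[0,0,0]])

```text
time: 3.95
position: [0.6474, 0.1283, 0.0536]
eef_rot: [0.7, 0.106, -0.699, 0.106]
ft_force: [0.2, 1.2, -0.1]
gripper_width: 0.999
```

>>> apply_moves(travel=[[0.002,0,0],[0,0,0],[0,0,0]], twist=[[0,0,0],[0,0,0],[0,0,0]])

```text
time: 4.25
position: [0.6472, 0.1283, 0.0511]
eef_rot: [0.699, 0.106, -0.699, 0.106]
ft_force: [-0.5, 0.5, -0.7]
gripper_width: 0.999
```

>>> apply_moves(travel=[[0,0,0],[0,0,0],[0,0,0],[0,0,0],[0,0,0],[0,0,0],[0,0,0],[0,0,0],[0,0,0],[0,0,0]], twist=[[0,0,0],[0,0,0],[0,0,0],[0,0,0],[0,0,0],[0,0,0],[0,0,0],[0,0,0],[0,0,0],[0,0,0]], hand=1)

```text
time: 5.25
position: [0.6469, 0.1283, 0.0504]
eef_rot: [-0.699, -0.106, 0.699, -0.106]
ft_force: [0.9, -0.2, -1.7]
gripper_width: 0.601
```

>>> apply_moves(travel=[[0,0,0],[0,0,0],[0,0,0],[0,0,0],[0,0,0],[0,0,0]], twist=[[0,0,0],[0,0,0],[0,0,0],[0,0,0],[0,0,0],[0,0,0]])

```text
time: 5.85
position: [0.647, 0.1283, 0.0506]
eef_rot: [-0.699, -0.106, 0.699, -0.106]
ft_force: [-0.4, -0.6, -2.0]
gripper_width: 0.599
```

Run:
```python
from m import *
d=grab('wrist'); e=grab('side')
a=cv2.resize(d['pixels'][180:480,120:520],(800,600)); 
b=cv2.resize(e['pixels'][120:270,230:430],(800,600),interpolation=cv2.INTER_CUBIC)
o=np.hstack([cv2.resize(a,(400,300)),cv2.resize(b,(400,300))]);o=np.vstack([o]);cv2.imwrite('pics/g1.png',o[...,::-1])
s=bot.read_state();print(s['position'],s['ft_force'],s['moment'],s['gripper_width'])
```

```text
[0.64695538 0.12825991 0.05060156] [ 0.44757034  0.06212958 -1.89719684] [-0.00615339 -0.00642337 -0.00491563] 0.5993931966751743
```

View pics/g1.png

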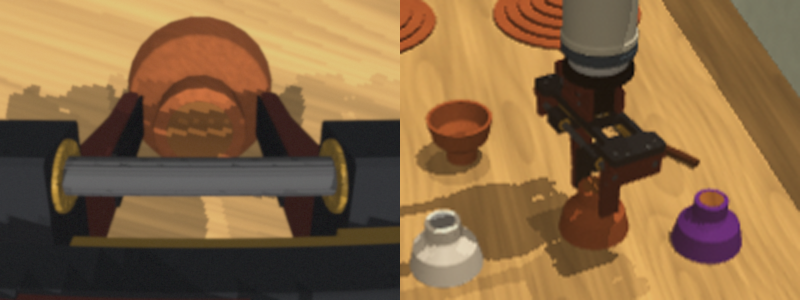

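The jaws stopped at 53 mm with a visible gap to the foot, at about (197,120) in the left panel, so this isn't a proper foot grasp. Either the tips sit on the flare or the fingers stalled. I'll lift slightly while commanding closed and watch the opening.

>>> apply_moves(travel=[[-0.003,0,0],[0,0,0],[0,0,0],[0,0,0]], twist=[[0,0,0],[0,0,0],[0,0,0],[0,0,0]], hand=1)

```text
time: 6.35
position: [0.647, 0.1282, 0.0537]
eef_rot: [0.699, 0.106, -0.699, 0.106]
ft_force: [-0.3, -0.8, -2.2]
gripper_width: 0.598
```

>>> apply_moves(travel=[[-0.004,0,0],[-0.004,0,0],[0,0,0],[0,0,0]], twist=[[0,0,0],[0,0,0],[0,0,0],[0,0,0]])

```text
time: 6.75
position: [0.6472, 0.1283, 0.0621]
eef_rot: [0.699, 0.106, -0.699, 0.106]
ft_force: [0.3, 0.5, -2.1]
gripper_width: 0.603
```

Run:
```python
from m import *
d=grab('wrist'); e=grab('side')
a=d['pixels'][180:480,120:520]; 
b=cv2.resize(e['pixels'][150:270,270:390],(400,400),interpolation=cv2.INTER_CUBIC)[:300]
cv2.imwrite('pics/g2.png',cv2.resize(np.hstack([a,b]),(800,300))[...,::-1])
s=bot.read_state();print(s['position'],s['ft_force'],s['moment'],s['gripper_width'])
hsv=cv2.cvtColor(d['pixels'],cv2.COLOR_RGB2HSV).astype(int)
P,u,v=cloud(d,np.ones((480,640),bool))
i=(np.hypot(P[:,0]-.647,P[:,1]-.128)<.018)&(P[:,2]<.085)&(P[:,2]>.04);print('foot z',i.sum(),np.percentile(P[i,2],[5,50,95]))
q=P[i&(P[:,2]>.055)];print(np.median(q,0))
A=np.c_[q[:,:2]-q[:,:2].mean(0),np.ones(len(q))];print('tilt',np.linalg.lstsq(A,q[:,2],rcond=None)[0])
```

```text
[0.64692779 0.12825836 0.06156305] [-9.35294518e-04  3.26344519e-01 -2.71761873e+00] [-0.08352273 -0.01906169  0.00693193] 0.6017430897685007
foot z 4692 [0.07355007 0.07455638 0.07553566]
[0.64945317 0.12915921 0.07455638]
tilt [-0.00828201 -0.00409617  0.07454635]
```

View pics/g2.png

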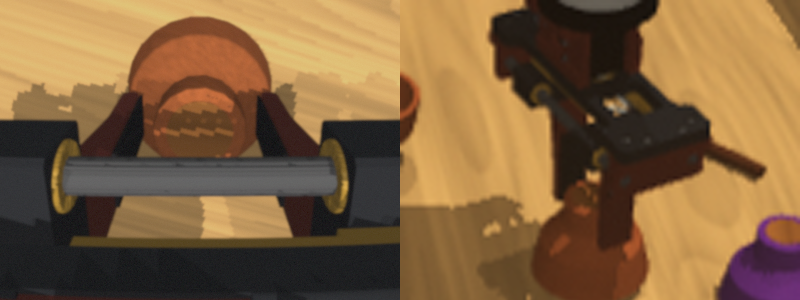

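The bowl did come up level: foot top at 0.0745 m, up 12 mm for an 11 mm lift. But the jaws are at 53 mm, on the shoulder rather than the 40 mm foot. It's fragile, so I'll set it back down and regrip 6 mm higher.

>>> apply_moves(travel=[[0.004,0,0],[0.004,0,0],[0.003,0,0],[0,0,0],[0,0,0]], twist=[[0,0,0],[0,0,0],[0,0,0],[0,0,0],[0,0,0]])

```text
time: 7.35
position: [0.6469, 0.1283, 0.0505]
eef_rot: [-0.699, -0.106, 0.699, -0.106]
ft_force: [-0.3, 1.0, -1.5]
gripper_width: 0.6
```

>>> apply_moves(travel=[[0,0,0],[0,0,0],[0,0,0],[-0.003,0,0],[-0.003,0,0],[0,0,0]], twist=[[0,0,0],[0,0,0],[0,0,0],[0,0,0],[0,0,0],[0,0,0]], hand=0.25)

```text
time: 7.95
position: [0.6474, 0.1283, 0.0577]
eef_rot: [0.7, 0.106, -0.699, 0.106]
ft_force: [-0.1, 0.5, -0.3]
gripper_width: 0.75
```

>>> apply_moves(travel=[[0,0,0],[0,0,0],[0,0,0],[0,0,0],[0,0,0],[0,0,0],[0,0,0],[0,0,0]], twist=[[0,0,0],[0,0,0],[0,0,0],[0,0,0],[0,0,0],[0,0,0],[0,0,0],[0,0,0]], hand=1)

```text
time: 8.75
position: [0.6468, 0.1283, 0.0563]
eef_rot: [-0.699, -0.106, 0.699, -0.106]
ft_force: [0.2, -0.6, -1.8]
gripper_width: 0.553
```

>>> apply_moves(travel=[[0,0,0],[0,0,0],[0,0,0]], twist=[[0,0,0],[0,0,0],[0,0,0]])

```text
time: 9.05
position: [0.6469, 0.1283, 0.0566]
eef_rot: [-0.699, -0.106, 0.699, -0.106]
ft_force: [0.7, -0.6, -3.2]
gripper_width: 0.556
```

Run:
```python
from m import *
d=grab('wrist'); e=grab('side'); f=grab('scene')
s=bot.read_state();print(s['time'],s['position'],s['ft_force'],s['gripper_width'])
a=cv2.resize(d['pixels'][200:350,220:420],(400,300)); 
b=cv2.resize(f['pixels'][200:275,330:430],(400,300),interpolation=cv2.INTER_CUBIC)
cv2.imwrite('pics/g3.png',np.hstack([a,b])[...,::-1])
P,u,v=cloud(d,np.ones((480,640),bool))
i=(np.hypot(P[:,0]-.647,P[:,1]-.128)<.018)&(P[:,2]<.085)&(P[:,2]>.055);print('foot z',i.sum(),np.median(P[i],0))
# profile of bowl radius vs height from wrist+side+scene depth
for n,g in(('w',d),('side',e),('scene',f)):
    P,u,v=cloud(g,np.ones((480,640),bool)); r=np.hypot(P[:,0]-.6475,P[:,1]-.1281)
    hsv=cv2.cvtColor(g['pixels'],cv2.COLOR_RGB2HSV)[v,u].astype(int)
    for z in range(28,66,4):
        k=(abs(P[:,2]-z/1000)<.001)&(r<.05)&(hsv[:,1]>100)&(hsv[:,2]>70)
        if k.sum()>3: print(n,z,k.sum(),np.percentile(r[k],[10,50,90]).round(4))
```

```text
9.2 [0.64697686 0.12827312 0.05664332] [ 0.53093212 -0.42023368 -2.79879557] 0.5558856434542035
foot z 4781 [0.64830948 0.12862652 0.06311571]
w 28 354 [0.0344 0.0352 0.0359]
w 32 864 [0.0306 0.032  0.0334]
w 36 839 [0.0263 0.0277 0.029 ]
w 40 843 [0.0221 0.0235 0.0248]
w 44 345 [0.019  0.0198 0.0208]
w 48 86 [0.0187 0.0191 0.0199]
w 52 108 [0.0187 0.0191 0.033 ]
w 56 94 [0.0187 0.0191 0.0198]
w 60 140 [0.0187 0.019  0.0198]
w 64 2914 [0.0053 0.0119 0.017 ]
side 28 34 [0.032  0.0346 0.0369]
side 32 46 [0.029  0.0323 0.0342]
side 36 40 [0.025  0.0284 0.0319]
side 40 24 [0.0201 0.0234 0.0261]
side 44 10 [0.0175 0.0196 0.0216]
side 48 9 [0.0186 0.0192 0.0215]
side 52 13 [0.0192 0.0222 0.0344]
side 56 7 [0.0185 0.0234 0.0296]
side 60 16 [0.0073 0.0156 0.02  ]
side 64 20 [0.0063 0.0133 0.0217]
scene 28 47 [0.0319 0.0347 0.0384]
scene 32 53 [0.0269 0.0299 0.0336]
scene 36 45 [0.023  0.0259 0.0295]
scene 40 28 [0.0205 0.0225 0.0253]
scene 44 7 [0.0196 0.0205 0.0228]
scene 48 9 [0.0191 0.0201 0.0213]
scene 52 9 [0.019  0.0199 0.0212]
scene 56 7 [0.0191 0.0194 0.0204]
scene 60 36 [0.0102 0.0164 0.0195]
```

View pics/g3.png

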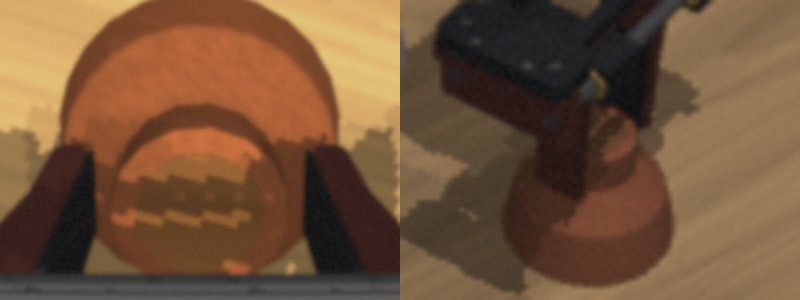

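The jaws stop at 49 mm here and 53 mm lower down. That is consistent with the solid shape tapering from foot to shoulder, and both pads are evenly placed. I'll lift a little, then more, watching the weight and opening for slip.

>>> apply_moves(travel=[[-0.004,0,0],[-0.006,0,0],[0,0,0],[0,0,0]], twist=[[0,0,0],[0,0,0],[0,0,0],[0,0,0]])

```text
time: 9.6
position: [0.6473, 0.1283, 0.0673]
eef_rot: [0.7, 0.106, -0.699, 0.106]
ft_force: [0.1, -0.0, -2.5]
gripper_width: 0.554
```

```bash
cat > f.py <<'E'
from m import *
s0=bot.read_state();d=grab('wrist')
s=bot.read_state();print(s['time'],s['position'],s['ft_force'],s['moment'],s['gripper_width'])
P,u,v=cloud(d,np.ones((480,640),bool)); x,y,z=s0['position']
i=(np.hypot(P[:,0]-x,P[:,1]-y)<.018)&(P[:,2]<z+.025)&(P[:,2]>z-.008);q=P[i];print('foot',i.sum(),np.median(q,0),'above tcp',np.median(q[:,2])-z)
A=np.c_[q[:,:2]-q[:,:2].mean(0),np.ones(len(q))];print('tilt',np.linalg.lstsq(A,q[:,2],rcond=None)[0][:2])
E
python3 f.py
```

```text
9.65 [0.64707494 0.1282871  0.06689636] [-0.63289778 -0.72181102 -2.01236924] [-0.04025504  0.02238022 -0.00343665] 0.5563990088988575
foot 4787 [0.64863775 0.12897834 0.07389074] above tcp 0.006566327323299717
tilt [-0.00315121 -0.00471633]
```

It's held level, with no slip: the foot top stays 6.5 mm above the TCP. Now lift 100 mm and carry it to the wheel.

>>> apply_moves(travel=[[-0.006,0,0],[-0.012,0,0],[-0.016,0,0],[-0.016,0,0],[-0.016,0,0],[-0.016,0,0],[-0.012,0,0],[-0.006,0,0],[0,0,0]], twist=[[0,0,0],[0,0,0],[0,0,0],[0,0,0],[0,0,0],[0,0,0],[0,0,0],[0,0,0],[0,0,0]])

```text
time: 10.55
position: [0.6474, 0.1283, 0.168]
eef_rot: [0.7, 0.106, -0.699, 0.106]
ft_force: [0.8, -0.4, -2.1]
gripper_width: 0.554
```

>>> apply_moves(travel=[[0,0.006,0.0037],[0,0.0125,0.0078],[0,0.0195,0.0121],[0,0.0213,0.0132],[0,0.0213,0.0132],[0,0.0213,0.0132],[0,0.0213,0.0132],[0,0.0213,0.0132],[0,0.0213,0.0132],[0,0.0213,0.0132],[0,0.0213,0.0132],[0,0.0213,0.0132],[0,0.0213,0.0132],[0,0.0213,0.0132],[0,0.0213,0.0132],[0,0.0195,0.0121],[0,0.0195,0.0121],[0,0.0125,0.0078],[0,0.0036,0.0026],[0,0,0]], twist=[[0,0,0],[0,0,0],[0,0,0],[0,0,0],[0,0,0],[0,0,0],[0,0,0],[0,0,0],[0,0,0],[0,0,0],[0,0,0],[0,0,0],[0,0,0],[0,0,0],[0,0,0],[0,0,0],[0,0,0],[0,0,0],[0,0,0],[0,0,0]])

```text
time: 12.55
position: [0.5425, -0.2692, 0.1662]
eef_rot: [-0.699, -0.105, 0.699, -0.105]
ft_force: [0.3, 0.1, -0.5]
gripper_width: 0.556
```

>>> apply_moves(travel=[[0,0,0],[0,0,0],[0,0,0]], twist=[[0,0,0],[0,0,0],[0,0,0]])

```text
time: 12.85
position: [0.5433, -0.268, 0.1667]
eef_rot: [0.699, 0.106, -0.699, 0.106]
ft_force: [-0.7, 0.4, -1.8]
gripper_width: 0.556
```

```bash
python3 f.py
python3 - <<'E'
from m import *
d=grab('side');e=grab('scene')
a=cv2.resize(d['pixels'][250:450,200:440],(400,333)); b=cv2.resize(e['pixels'][210:360,70:250],(400,333))
cv2.imwrite('pics/p1.png',np.hstack([a,b])[...,::-1]); print(rel([.5432,-.2695,.1212]))
E
```

```text
12.9 [ 0.54328869 -0.2681611   0.16669488] [ 0.76225266 -0.41625211 -1.72637503] [0.02511673 0.00301405 0.00778812] 0.5566590403411301
foot 4778 [ 0.54463774 -0.26735369  0.17328388] above tcp 0.006592077557684456
tilt [-0.0038544  -0.00311198]
[0.04548638 0.00103884 0.00034107]
```

View pics/p1.png

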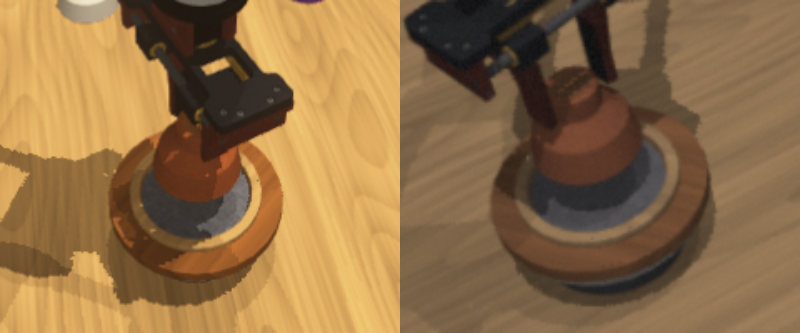

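Both views show the bowl level over the recess, inside the ring, with no slip. Lowering.

>>> apply_moves(travel=[[0.006,0.001,0],[0.01,0,0],[0.01,0,0],[0.008,0,0],[0.005,0,0],[0.003,0,0],[0,0,0],[0,0,0]], twist=[[0,0,0],[0,0,0],[0,0,0],[0,0,0],[0,0,0],[0,0,0],[0,0,0],[0,0,0]])

```text
time: 13.8
position: [0.5434, -0.2699, 0.125]
eef_rot: [0.699, 0.105, -0.699, 0.106]
ft_force: [0.9, -0.7, -1.9]
gripper_width: 0.555
```

>>> apply_moves(travel=[[0.0015,0,0],[0,0,0],[0,0,0]], twist=[[0,0,0],[0,0,0],[0,0,0]])

```text
time: 14.1
position: [0.5434, -0.2698, 0.1233]
eef_rot: [0.699, 0.106, -0.699, 0.106]
ft_force: [-0.6, 0.3, -2.2]
gripper_width: 0.553
```

>>> apply_moves(travel=[[0.001,0,0],[0,0,0],[0,0,0]], twist=[[0,0,0],[0,0,0],[0,0,0]])

```text
time: 14.4
position: [0.5433, -0.2698, 0.1221]
eef_rot: [-0.699, -0.106, 0.699, -0.106]
ft_force: [-0.7, 0.2, -2.4]
gripper_width: 0.55
```

>>> apply_moves(travel=[[0.0007,0,0],[0,0,0],[0,0,0]], twist=[[0,0,0],[0,0,0],[0,0,0]])

```text
time: 14.7
position: [0.5433, -0.2698, 0.1214]
eef_rot: [-0.699, -0.106, 0.699, -0.106]
ft_force: [0.5, -0.6, -1.9]
gripper_width: 0.555
```

>>> apply_moves(travel=[[0.0007,0,0],[0,0,0],[0,0,0]], twist=[[0,0,0],[0,0,0],[0,0,0]])

```text
time: 15.0
position: [0.5434, -0.2698, 0.1213]
eef_rot: [0.699, 0.105, -0.699, 0.106]
ft_force: [-1.0, 0.3, 1.2]
gripper_width: 0.556
```

The wrist force went from -2 N to +1.2 N at TCP z = 0.1213, against a predicted 0.1212, so the rim is resting. Release, then retreat upward.

>>> apply_moves(travel=[[0,0,0],[0,0,0],[0,0,0],[0,0,0],[0,0,0],[0,0,0],[0,0,0],[0,0,0]], twist=[[0,0,0],[0,0,0],[0,0,0],[0,0,0],[0,0,0],[0,0,0],[0,0,0],[0,0,0]], hand=0)

```text
time: 15.8
position: [0.5433, -0.2698, 0.1207]
eef_rot: [-0.699, -0.106, 0.699, -0.106]
ft_force: [0.3, 0.6, -0.3]
gripper_width: 1.001
```

>>> apply_moves(travel=[[-0.006,0,0],[-0.015,0,0],[-0.02,0,0],[-0.02,0,0],[-0.02,0,0],[-0.02,0,0],[-0.015,0,0],[0,0,0],[0,0,0],[0,0,0]], twist=[[0,0,0],[0,0,0],[0,0,0],[0,0,0],[0,0,0],[0,0,0],[0,0,0],[0,0,0],[0,0,0],[0,0,0]])

```text
time: 16.8
position: [0.543, -0.2696, 0.2353]
eef_rot: [-0.699, -0.106, 0.7, -0.105]
ft_force: [0.2, -0.4, -0.7]
gripper_width: 1.005
```

Run:
```python
from m import *
d=grab('wrist');s=bot.read_state();print(s['time'],s['position'],s['ft_force'],s['gripper_width'])
P,u,v=cloud(d,np.ones((480,640),bool)); r=np.hypot(P[:,0]-.5435,P[:,1]+.2695)
i=(P[:,2]>.12)&(P[:,2]<.135)&(r<.04);q=P[i];print('foot',np.median(q,0),cv2.minEnclosingCircle(q[:,:2].astype(np.float32)))
A=np.c_[q[:,:2]-q[:,:2].mean(0),np.ones(len(q))];print('tilt',np.linalg.lstsq(A,q[:,2],rcond=None)[0][:2])
e=grab('side');f=grab('scene')
cv2.imwrite('pics/end.png',np.hstack([cv2.resize(e['pixels'][120:450,200:440],(400,550)),cv2.resize(f['pixels'][140:360,100:440],(400,259)).repeat(1,0) if 0 else cv2.copyMakeBorder(cv2.resize(f['pixels'][140:360,100:440],(400,259)),0,291,0,0,cv2.BORDER_CONSTANT)])[...,::-1])
```

```text
16.85 [ 0.54294908 -0.26961383  0.23516308] [-0.64732801  0.11761969 -0.2694378 ] 1.0008265491709807
foot [ 0.54459462 -0.27003728  0.12771566] ((0.5436418056488037, -0.2703828513622284), 0.019993167370557785)
tilt [-0.02484318 -0.00726945]
```

View pics/end.png

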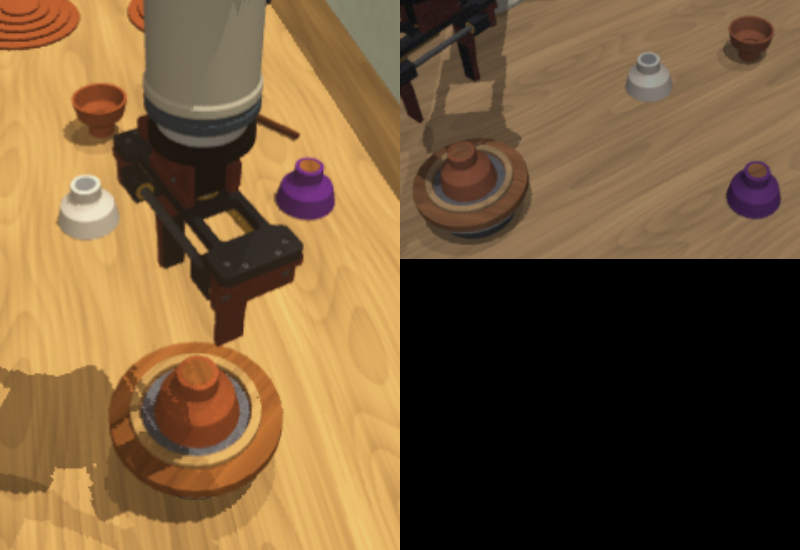

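The bowl sits centred in the grey recess inside the ring, foot top at 0.1277 m against an ideal 0.127. The other bowls are undisturbed, so I'm handing in.

```bash
python3 -c "
from plant import bot
print(bot.finish_job())"
```

```text
the job is handed in; nothing more can be done
None
```

The unglazed terracotta bowl is now in the recess of the banding wheel, foot up and rim down. I handed the job in at about 17 s, with the gripper open and roughly 115 mm above where it let go.

- **Grasp:** The first grip closed at 53 mm instead of the foot's 40 mm. I lifted the bowl 11 mm as a test, set it back down and gripped 6 mm higher. That grip also closed wider than expected, at 49 mm, and I did not find out why. It held the bowl level with no measurable slip on the way over.
- **Placing:** I lowered it in small steps. The vertical wrist force went from −2 N to +1.2 N at the predicted height, so the rim was resting on the floor before I released it.
- **Last checks:**
  - **Height:** the foot top is at z = 0.1277 m, against an ideal 0.127 m.
  - **Centring:** it is about 1 mm from the recess centre, well inside the ring.
  - **Tilt:** the wrist camera gave about 1.5°, within what arm-pose noise could explain; the pictures show it flat.
  - **Other bowls:** the white, rim-up and purple bowls look undisturbed in the final pictures; I did not measure their positions again.

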